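Fit the lens cover over the housing's studs

TASK

Pick up the loose red lens cover by its square lens holder and fit it, holes over studs, on the open black lamp housing clamped in the nest. The housing lies a few millimetres off in the nest, so rest the cover lightly on the stud tips and slide it about until you feel the holes drop over the studs, then ease it down fully home, flat on the rim, and let go. Never force it, as the stud threads are easily damaged, and leave everything else on the bench where it is.

Things in the scene. Friction and masses are not known exactly. Their poses are not given: they have to be found in the camera images.
- cover_grip (a point): loose lens cover, right way up: red flange 88 x 88 x 5 mm, four 8 mm through-holes at (+-32, +-32) mm; on it a square lens holder 40 x 40 mm, its faces parallel to the flange edges, 5 to 44 mm above the underside, then a round tube to 50 mm. 0.12 to 0.22 kg. Point: on the axis, 28 mm above the underside, where the holder is gripped; x, y along the edges, z up. Fits at any quarter turn
- nest: aluminium nest bolted to the bench: base 130 x 130 x 12 mm with bars 18 mm high; origin at the centre of its underside, x, y along its sides, z up. The open black housing (84 x 84 mm) is clamped in it square to the sides but up to 6 mm off centre in x and in y; that offset is not measured. The clamped housing does not give
- nest_seat (a point): point on the nest's axis at the height of the housing's top rim, 60 mm above the nest's underside. Four steel studs, 6 mm thick, ends chamfered, stand at (+-32, +-32) mm from the housing's centre, tips 10 mm above the rim. cover_grip is 38 mm above this point with the cover on the tips, 28 mm fully home. Over 45 N on the studs, by pushing, dragging or landing fast (over 30 mm/s), damages their threads
- module0: finished lamp module left of an earlier job, bystander: black housing 84 x 84 x 48 mm with its red cover nutted on, 98 mm tall in all; origin at the centre of its underside
- module1: finished lamp module left of an earlier job, bystander: black housing 84 x 84 x 48 mm with its red cover nutted on, 98 mm tall in all; origin at the centre of its underside
- module2: finished lamp module left of an earlier job, bystander: black housing 84 x 84 x 48 mm with its red cover nutted on, 98 mm tall in all; origin at the centre of its underside
- blank_plate: bystander: flat red plate 88 x 88 x 5 mm without lens holder, corners only marked, not drilled; origin at the centre of its underside
- nut_tray: bystander: grey tray of nuts 75 x 75 x 22 mm, origin at the centre of its underside
- ring_stack: bystander: stack of three black clamp rings, 66 mm wide, 72 mm tall, origin at the centre of its underside
- clear_boxes: bystander: stack of clear plastic boxes 85 x 85 x 90 mm, origin at the centre of its underside
- screwdriver: bystander: grey power screwdriver lying on the bench, 250 mm long along its x, 42 mm wide, 38 mm tall; origin under the handle
There are look-alikes about, which are no part of the job. There is more than one size of the part that bears cover_grip; the job needs the smallest.

How it is judged:
By the outcome, as a careful person would: the job done as asked, in the order asked, and still so for the second after the job is handed in, with the robot touching nothing.
It also fails if it takes over 70 s, if anything falls off the work surface, if the arm or the gripper's body presses on something with over 40 N, if the wrist force passes 120 N, or if a joint passes its speed limit or range.

ROBOT

A 7-joint arm with a two-finger parallel gripper is mounted at the origin on the work surface. World frame = base frame: x ahead of the robot, y to its left, z up, the work surface at z = 0. Lengths are in m, angles in degrees, forces in N, time in s.
With the tool pointing down it reaches from about 0.425 to 0.875 m from the base axis. Payload 4.7 kg.
Tool frame: the origin (TCP) lies midway between the tips of the shut fingers; the grasp point (between the pads) lies env.grip_point_offset behind it (env.grip_point_offset is the distance from the TCP to the grasp point, in m); z points along the fingers, y is the line along which they close (so a half turn about z gives the same grasp; the last joint's range is limited). The gripper opens to 87 mm and grips with 3 to 60 N. Pads are 19 mm wide; open, the fingers measure 117 mm over their backs; the gripper's body (75 mm by 190 mm) begins 51 mm behind the grasp point.
Start: joints at [0.808, 18.392, -4.016, 83.108, 1.295, 78.541, -3.26], TCP at [0.65, -0, 0.223] pointing down, gripper open.
Joint ranges: [-163.93, 163.93], [-17.29, 119.83], [-79.2, 71.16], [3.27, 140.29], [-89.18, 269.18], [5.43, 117.66], [-154.24, 154.24]. Speed limits (degrees/s): [147.25, 147.25, 180, 180, 180, 180, 180].

INTERFACE

Orientations are given as [roll, pitch, yaw] about the fixed x, y, z axes, in that order (R = Rz(yaw) Ry(pitch) Rx(roll)).
In Python, from cell import env gives the robot as it stands.
- The arm moves only by the shell command python3 -m creep 'ROWS' [FORCE]. ROWS is a JSON object of lists of equal length, an entry for each row: "translation": the shift along the tool's x, y, z in units of 0.08 m (1.0 is 0.08 m), a list of three; "turn": the turn, a rotation vector about the tool's x, y, z in units of 180 degrees (1.0 is 180 degrees), a list of three; "grip": the opening, from 0 (shut) to 1 (fully open). In form: {"translation": [[x, y, z], ...], "turn": [[ax, ay, az], ...], "grip": [grip, ...]}. A call has 1 to 5 rows; each row shifts and turns the commanded pose from where the row before left it, along the tool's axes as they then stand; what a row does not reach is not made up. A row lasts 1/8 s, in which the tool goes at most 62.5 mm and 10.7 degrees, less where a joint would pass 70% of its speed; a pose out of reach is approached as far as the arm can. A call with a number of a shift or a turn outside -1 to 1 is refused whole. A call with a gripper value outside its range is refused whole. The fingers move at their own pace and stop on an object; FORCE is the grip in N (left out, the last holds). Time passes only in rows, so rows that do not move let the fingers close. It gives the time, the measured TCP pose, the force, the opening and the grip force at its end, in the units of the state.
- env.get_obs(): the state, without advancing time (a new reading comes with each control period).
- env.read_camera(name): name is "scene" or "side" or "wrist"; returns a dict with "frame" (400x640x3 uint8, red, green, blue), "z_map" (400x640 float32, m along the optical axis (not along the pixel's ray), 0 where there is no reading), "K" (3x3 intrinsics, pixels), "D" ([k1, k2, p1, p2, k3] as OpenCV has them; the pictures are not rectified), "rvec" (rotation vector, rad) and "tvec" (3), from world to camera coordinates, as OpenCV has them. Camera axes: x right, y down, z forward; pixel columns grow to the right and rows downward; lengths in m; the calibration is good to about 2 mm. A picture is of the moment at which its call begins.
- env.sign_off(): hands the job in; it is judged then, once.
The state is a dict: "time_s": time; "qpos": joint angles; "joint_velocities": joint speeds; "effort": joint torques, N m; "tool_pos": TCP position; "tool_rot": TCP orientation; "force": force on the tool from outside, world axes, zero at the start; "wrist_torque": the same for the moment, N m; "grip_width": finger opening in m; "grasp_force": force on a finger pad.
Only numpy, scipy, OpenCV 4.12 (cv2) and the standard library are available. Lean on these libraries where they do the work, as an engineer would, in place of code of your own. Each camera call takes 0.05 s, during which the arm holds its last target. There are 200 camera calls.

## Working session

There is one attempt and no reset: what is moved stays moved. The work goes in short steps, Python scripts to look and compute and a shell command to move; the robot and the scene stay as the last step left them, time stands still between calls to the robot, and variables do not carry over. Pictures are saved under pics/ and viewed, at most 10 in all, crops included, and the job is handed in when it is done.

```bash
mkdir -p pics; ls
cat > h.py <<'E'
import numpy as np, cv2
from cell import env
def cam(n):
    c=env.read_camera(n); return c
def save(c,f,box=None,s=1):
    im=c["frame"][:,:,::-1]
    if box: x0,y0,x1,y1=box; im=im[y0:y1,x0:x1]
    cv2.imwrite(f,cv2.resize(im,None,fx=s,fy=s,interpolation=cv2.INTER_CUBIC))
def ray(c,u,v):
    K=np.array(c["K"],float);D=np.array(c["D"],float);R=cv2.Rodrigues(np.array(c["rvec"],float))[0];t=np.array(c["tvec"],float).reshape(3)
    p=cv2.undistortPoints(np.array([[[u,v]]],float),K,D)[0,0]
    return -R.T@t, R.T@np.array([p[0],p[1],1.])
def at_z(c,u,v,z):
    o,d=ray(c,u,v); return o+d*(z-o[2])/d[2]
def at_d(c,u,v):
    o,d=ray(c,u,v); return o+d*c["z_map"][int(round(v)),int(round(u))]
def cloud(c):
    K=np.array(c["K"],float);D=np.array(c["D"],float);R=cv2.Rodrigues(np.array(c["rvec"],float))[0];t=np.array(c["tvec"],float).reshape(3)
    h,w=c["z_map"].shape
    g=np.stack(np.meshgrid(np.arange(w),np.arange(h)),-1).reshape(-1,1,2).astype(float)
    p=cv2.undistortPoints(g,K,D)[:,0]
    z=c["z_map"].reshape(-1,1)
    P=(np.c_[p,np.ones(len(p))]*z-t)@R
    P[z[:,0]==0]=np.nan
    return P.reshape(h,w,3)
E
python3 - <<'E'
from h import *
import pickle
a={}
for n in("scene","side","wrist"):
    a[n]=cam(n)
pickle.dump(a,open("c0.pkl","wb"))
save(a["scene"],"pics/s0.png",None,1.25);save(a["side"],"pics/d0.png",None,1.25)
print(env.grip_point_offset,env.get_obs())
E
```

```text
pics
0.0187 {'time_s': 0.15, 'qpos': array([ 0.81019183, 18.42808788, -4.01514313, 83.15853248,  1.29734873,
       78.54021204, -3.25945843]), 'joint_velocities': array([ 0.01899314, -0.10064663, -0.07420822, -0.17981709, -0.03678591,
       -0.07062899,  0.00081603]), 'effort': array([ 2.16972071e-04, -4.91794288e+01, -4.04079035e-01, -3.12878716e+01,
       -6.39387709e-02,  4.04033612e-02,  9.90178205e-05]), 'tool_pos': array([ 6.49590028e-01, -9.24843636e-05,  2.21729247e-01]), 'tool_rot': array([-1.79918512e+02,  7.44845082e-03,  8.99998413e+01]), 'force': array([-0.89857796,  0.26550083,  0.14821315]), 'wrist_torque': array([-0.01628933, -0.03845616, -0.04436529]), 'grasp_force': 0.0, 'grip_width': 0.08697326791229226}
```

View pics/s0.png

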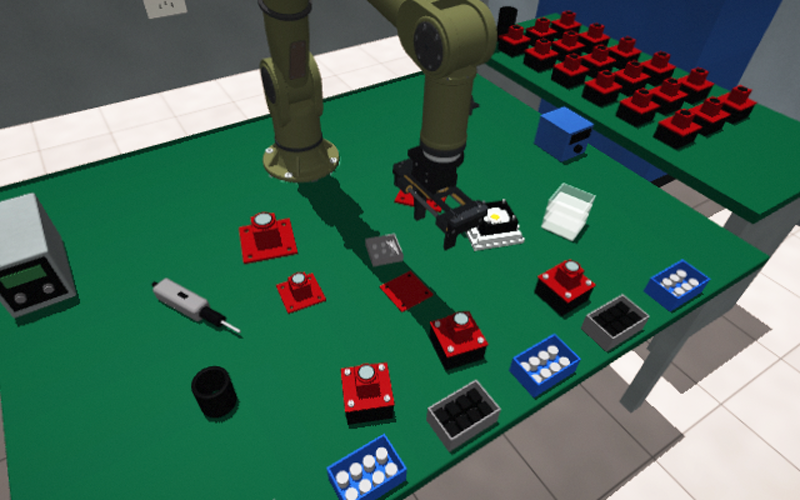

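View pics/d0.png

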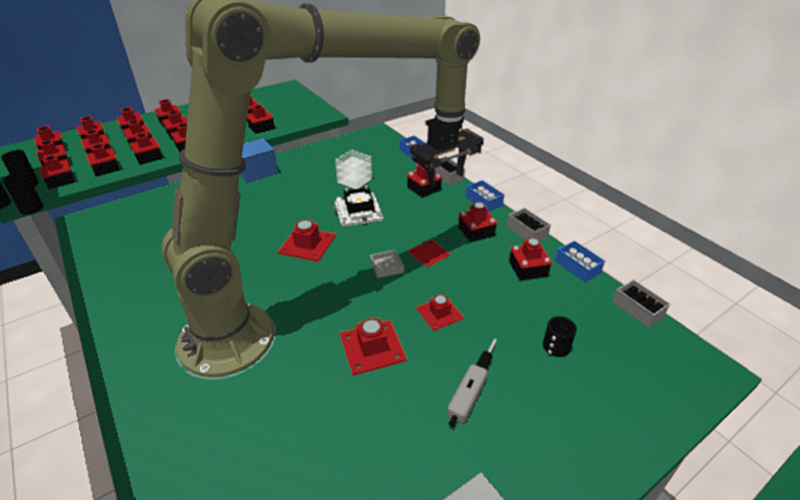

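The scene picture shows loose covers at (266,238), (300,291) and one half hidden by the gripper at about (415,200). In the side view they are at (373,345), (440,311) and (307,241). The modules with black housings and the plain plate at (407,291) are look-alikes. The nest is at scene (497,228), side (358,207). By eye the (300,291) cover is the smallest, so I'll measure all three.

Run:
```python
from h import *
import pickle
a=pickle.load(open("c0.pkl","rb"))
for n,pts in(("side",[(298,276),(352,249),(246,192)]),("scene",[(213,190),(240,233)])):
    c=a[n];P=cloud(c);f=c["frame"].astype(int)
    red=((f[:,:,0]>90)&(f[:,:,1]<60)&(f[:,:,2]<70)).astype(np.uint8)
    for (u,v) in pts:
        p=at_d(c,u,v); 
        m=(np.hypot(P[:,:,0]-p[0],P[:,:,1]-p[1])<0.1)
        q=P[m&(red>0)&(P[:,:,2]<0.012)&(P[:,:,2]>-0.005)]
        r=cv2.minAreaRect((q[:,:2]*1000).astype(np.float32))
        top=P[m&(P[:,:,2]>0.03)]
        print(n,(u,v),p.round(3),"flange rect",np.round(r[0],1),np.round(r[1],1),round(r[2],1),"ztop",np.nanpercentile(top[:,2],[50,98]).round(4),"top med",np.nanmedian(top[:,:2],0).round(4), "flz",np.median(q[:,2]).round(4))
P=cloud(a["scene"]);p=at_d(a["scene"],398,182)
for n,(u,v) in(("scene",(398,182)),("side",(286,164))):
    print(n,"nest",at_d(a[n],u,v).round(3))
c=a["scene"];d=a["side"]
s=cv2.resize(c["frame"][190:265,195:275,::-1],(400,375),interpolation=cv2.INTER_CUBIC)
t=cv2.resize(d["frame"][215:290,305:385,::-1],(400,375),interpolation=cv2.INTER_CUBIC)
s2=cv2.resize(c["frame"][145:205,355:435,::-1],(400,300));t2=cv2.resize(d["frame"][135:185,250:320,::-1],(400,286))
t2=cv2.copyMakeBorder(t2,0,14,0,0,cv2.BORDER_CONSTANT)
im=np.vstack([np.hstack([s,t]),np.hstack([s2,t2])]);im=cv2.resize(im,(700,590));cv2.imwrite("pics/crop1.png",im)
```

```text
side (298, 276) [ 0.263 -0.246  0.038] flange rect [ 273.8 -223.2] [129.  125.9] 74.1 ztop [0.0633 0.073 ] top med [ 0.2689 -0.2377] flz 0.0061
side (352, 249) [ 0.457 -0.243  0.03 ] flange rect [ 473.3 -222.6] [95.5 90. ] 83.5 ztop [0.0452 0.0512] top med [ 0.466  -0.2294] flz 0.0022
side (246, 192) [0.308 0.184 0.04 ] flange rect [315.4 216.9] [128.8 133.5] 39.9 ztop [0.0596 0.0732] top med [0.3117 0.2029] flz 0.004
scene (213, 190) [ 0.303 -0.227  0.037] flange rect [ 278.7 -219.5] [128.9 130.1] 74.2 ztop [0.0656 0.0776] top med [ 0.2973 -0.223 ] flz 0.0076
scene (240, 233) [ 0.493 -0.228  0.029] flange rect [ 465.5 -220.2] [ 89.6 110.4] 84.5 ztop [0.047  0.0531] top med [ 0.4842 -0.225 ] flz 0.0045
scene nest [0.574 0.261 0.049]
side nest [0.507 0.242 0.051]
```

View pics/crop1.png

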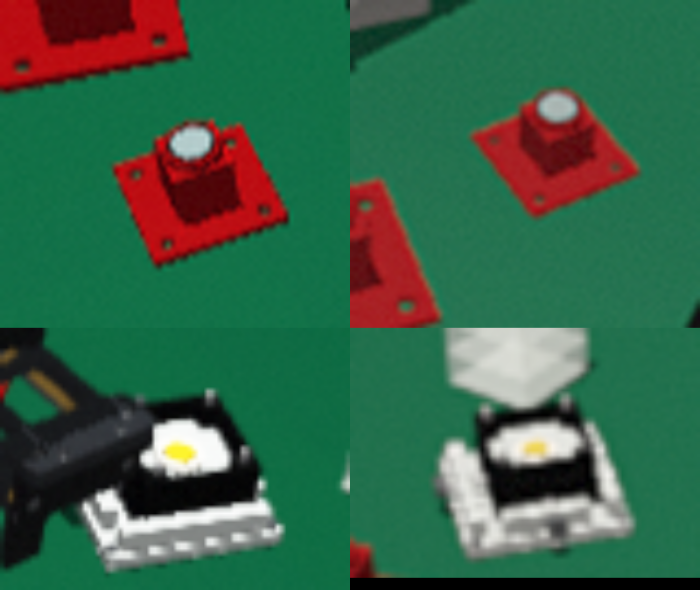

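The loose cover at scene (300,291), side (440,311) has a flange of about 90 mm. The other two loose covers measure about 129 mm and the plate has no holder, so this is the smallest cover and the one for the job; the crop confirms drilled holes and a holder. Next I'll look at the nest from above with the wrist camera.

```bash
python3 -m creep '{"translation":[[0.6,-0.3,-0.2],[0.6,-0.3,-0.2],[0.6,-0.3,-0.2],[0.6,-0.2,0],[0,0,0]],"turn":[[0,0,0],[0,0,0],[0,0,0],[0,0,0],[0,0,0]],"grip":[1,1,1,1,1]}'
python3 -m creep '{"translation":[[0,0,0],[0,0,0]],"turn":[[0,0,0],[0,0,0]],"grip":[1,1]}'
python3 - <<'E'
from h import *
import pickle
c={n:cam(n) for n in("wrist","scene","side")};pickle.dump(c,open("c1.pkl","wb"));save(c["wrist"],"pics/w1.png",None,1.25)
o,d=ray(c["wrist"],320,200);print(o.round(3),d.round(3))
E
```

```text
time_s: 0.78
tool_pos: [0.5595, 0.1981, 0.2708]
tool_rot: [-180.0, -0.1, 90.5]
force: [-0.1, -0.5, -0.2]
grip_width: 0.0872
grasp_force: 0.0
time_s: 1.02
tool_pos: [0.5626, 0.19, 0.2702]
tool_rot: [-180.0, 0.1, 89.8]
force: [0.6, 0.1, -0.3]
grip_width: 0.0873
grasp_force: 0.0
[0.562 0.256 0.432] [-0.014 -0.256 -0.967]
```

View pics/w1.png

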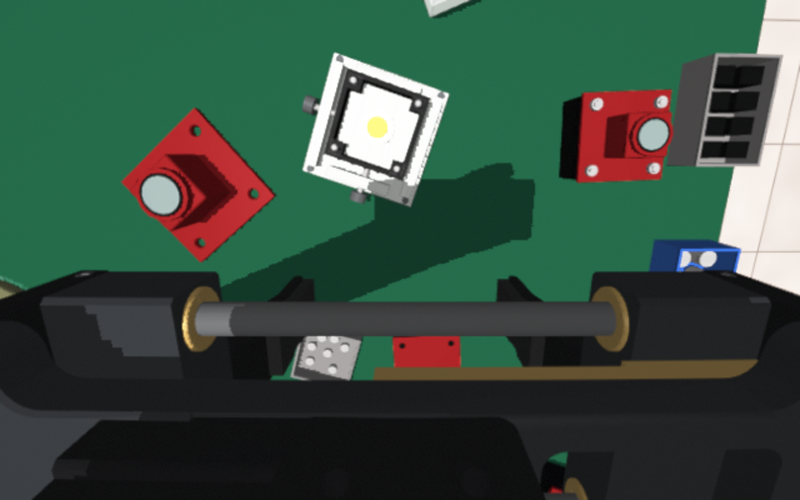

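The wrist picture shows the nest tilted in plan at (375,130), with the housing and studs in it at about (352,80), (418,103), (398,170) and (336,140). I'll enlarge it.

Run:
```python
from h import *
import pickle
c=pickle.load(open("c1.pkl","rb"))
save(c["wrist"],"pics/w1c.png",(235,35,365,170),4.4)
```

```text
(no output)
```

View pics/w1c.png

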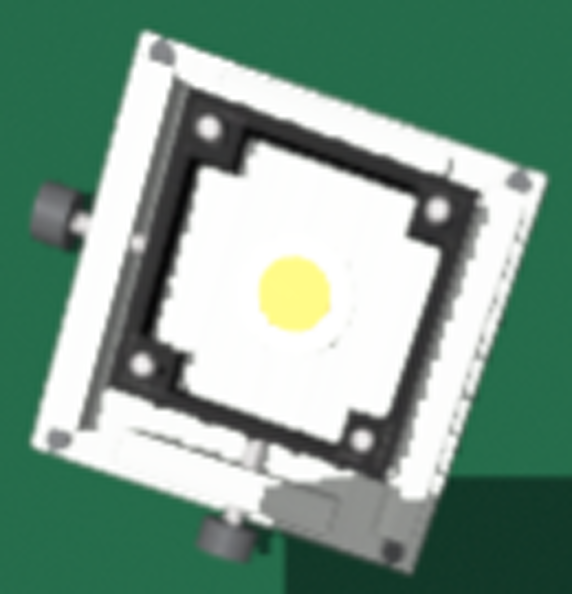

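The stud tips show clearly in the crop at (208,127), (437,210), (142,363) and (361,440).

Run:
```python
from h import *
import pickle
c=pickle.load(open("c1.pkl","rb"))["wrist"]
q=np.array([at_z(c,235+(x+.5)/4.4-.5,35+(y+.5)/4.4-.5,0.070)[:2] for x,y in[(208,127),(437,210),(361,440),(142,363)]])
print(q.round(4)); e=np.roll(q,-1,0)-q
print("sides",np.hypot(*e.T).round(4),"ang",np.degrees(np.arctan2(e[:,1],e[:,0])).round(1),"ctr",q.mean(0).round(4))
P=cloud(c);
n=np.array([at_z(c,235+x/4.4,35+y/4.4,0.030)[:2] for x,y in[(142,30),(547,178),(412,573),(32,447)]])
print(n.mean(0),np.hypot(*(np.roll(n,-1,0)-n).T))
m=(P[:,:,2]>0.05)&(P[:,:,1]>.2)
ys,xs=np.where(m&(np.hypot(P[:,:,0]-.55,P[:,:,1]-.27)<.25)&(P[:,:,2]<.12)); print(len(xs))
```

```text
[[0.5136 0.3242]
 [0.5741 0.3033]
 [0.5532 0.2431]
 [0.4933 0.2641]]
sides [0.064  0.0637 0.0635 0.0635] ang [ -19.1 -109.1  160.7   71.3] ctr [0.5335 0.2837]
[0.5295464  0.27838845] [0.12448428 0.12366432 0.12424938 0.1245072 ]
7665
```

```bash
python3 -m creep '{"translation":[[-0.7,-0.2,0],[-0.7,-0.2,0],[-0.7,-0.2,0],[-0.7,-0.2,0],[-0.7,-0.2,0]],"turn":[[0,0,0],[0,0,0],[0,0,0],[0,0,0],[0,0,0]],"grip":[1,1,1,1,1]}'
python3 -m creep '{"translation":[[-0.7,0,0],[-0.7,0,0],[-0.7,-0.1,0],[-0.5,0,0],[0,0,0]],"turn":[[0,0,0],[0,0,0],[0,0,0],[0,0,0],[0,0,0]],"grip":[0.8,0.8,0.8,0.8,0.8]}'
python3 -m creep '{"translation":[[0,0,0],[0,0,0]],"turn":[[0,0,0],[0,0,0]],"grip":[0.8,0.8]}'
python3 - <<'E'
from h import *
import pickle
c={n:cam(n) for n in("wrist",)};pickle.dump(c,open("c2.pkl","wb"));save(c["wrist"],"pics/w2.png",None,1.25)
E
```

```text
time_s: 1.8
tool_pos: [0.4812, -0.0904, 0.2708]
tool_rot: [179.9, 0.0, 89.9]
force: [0.5, 0.4, -0.2]
grip_width: 0.0871
grasp_force: 0.0
time_s: 2.42
tool_pos: [0.4721, -0.3006, 0.2703]
tool_rot: [-180.0, 0.1, 89.6]
force: [-0.4, -0.3, 0.5]
grip_width: 0.0695
grasp_force: 0.0
time_s: 2.68
tool_pos: [0.4745, -0.2946, 0.2706]
tool_rot: [180.0, -0.0, 90.1]
force: [-0.9, -0.2, 0.1]
grip_width: 0.0695
grasp_force: 0.0
```

View pics/w2.png

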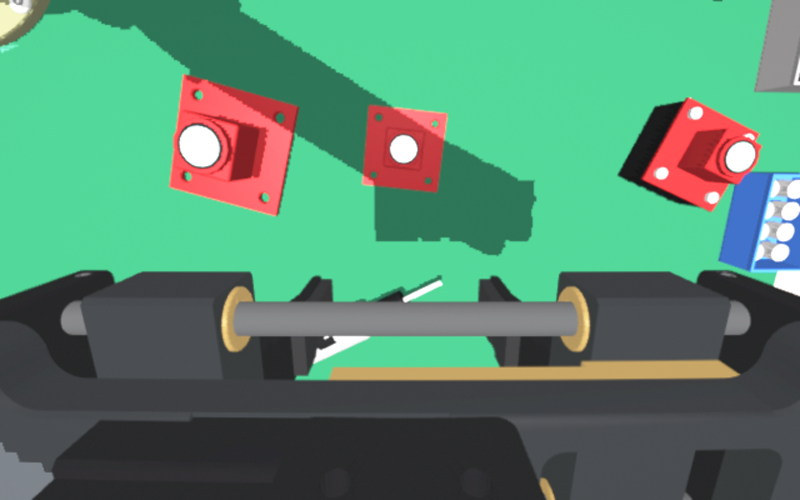

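The target cover is at (404,148) with four dark through-holes near (378,117), (435,124), (428,181) and (370,175). The larger cover is at (235,150) and a finished module at (690,155). Now I'll work out its pose.

Run:
```python
from h import *
import pickle
c=pickle.load(open("c2.pkl","rb"))["wrist"]
g=255-cv2.cvtColor(c["frame"],cv2.COLOR_RGB2GRAY).astype(float)
q=[]
for x,y in[(378,117),(435,124),(428,181),(370,175)]:
    u,v=int(x/1.25),int(y/1.25); f=c["frame"][v-4:v+5,u-4:u+5,0].astype(float)
    w=np.clip(np.median(f)-30-f,0,None); yy,xx=np.mgrid[v-4:v+5,u-4:u+5]
    uu,vv=(w*xx).sum()/w.sum(),(w*yy).sum()/w.sum(); print(round(uu,1),round(vv,1)); q.append(at_z(c,uu,vv,.005)[:2])
q=np.array(q);e=np.roll(q,-1,0)-q
print(q.round(4),"sides",np.hypot(*e.T).round(4),"ang",np.degrees(np.arctan2(e[:,1],e[:,0])).round(1),"ctr",q.mean(0).round(4))
print("tube top",at_z(c,404/1.25,148/1.25,.05).round(4))
P=cloud(c);F=c["frame"].astype(int)
m=(F[:,:,0]>150)&(F[:,:,1]<110)&(np.hypot(P[:,:,0]-.47,P[:,:,1]+.222)<.07)&(P[:,:,2]<.02)
print(cv2.minAreaRect((P[m][:,:2]*1000).astype(np.float32)))
print(env.get_obs()["tool_pos"],env.get_obs()["tool_rot"])
```

```text
302.6 93.5
347.6 98.7
342.0 144.2
298.4 139.4
[[ 0.4439 -0.1871]
 [ 0.5071 -0.1939]
 [ 0.5003 -0.2572]
 [ 0.4368 -0.2504]] sides [0.0636 0.0637 0.0639 0.0637] ang [ -6.1 -96.2 173.9  83.6] ctr [ 0.472  -0.2221]
tube top [ 0.4729 -0.2217  0.05  ]
((472.0997619628906, -221.78053283691406), (87.9169921875, 88.15790557861328), 83.724365234375)
[ 0.47453021 -0.29464253  0.27068942] [ 1.79977232e+02 -2.13828350e-02  9.01295789e+01]
```

```bash
python3 -m creep '{"translation":[[0.45,-0.015,0],[0.46,-0.015,0],[0,0,0.6],[0,0,0.6],[0,0,0.6]],"turn":[[0,0,0.02],[0,0,0.0151],[0,0,0],[0,0,0],[0,0,0]],"grip":[0.8,0.8,0.8,0.8,0.8]}'
python3 -m creep '{"translation":[[0,0,0.6],[0,0,0],[0,0,0],[0,0,0],[0,0,0]],"turn":[[0,0,0],[0,0,0],[0,0,0],[0,0,0],[0,0,0]],"grip":[0.8,0.8,0.8,0.8,0.8]}'
python3 - <<'E'
from h import *
for i in range(3): cam("wrist")
o=env.get_obs();print(o["tool_pos"],o["tool_rot"],o["force"])
E
```

```text
time_s: 3.35
tool_pos: [0.4744, -0.222, 0.1257]
tool_rot: [179.9, 0.0, 83.8]
force: [1.6, -0.9, -0.3]
grip_width: 0.0696
grasp_force: 0.0
time_s: 3.98
tool_pos: [0.4751, -0.2237, 0.0803]
tool_rot: [179.8, 0.0, 83.7]
force: [0.4, 0.2, -0.7]
grip_width: 0.0696
grasp_force: 0.0
[ 0.47435894 -0.22340688  0.07931388] [1.79923715e+02 1.49767461e-02 8.36788471e+01] [ 0.17258177  0.41909747 -0.89899604]
```

```bash
python3 -m creep '{"translation":[[0.014,-0.03,0.4],[0,0,0.3],[0,0,0.165],[0,0,0],[0,0,0]],"turn":[[0,0,0],[0,0,0],[0,0,0],[0,0,0],[0,0,0]],"grip":[0.8,0.8,0.8,0.8,0.8]}' 30
python3 -m creep '{"translation":[[0,0,0],[0,0,0],[0,0,0],[0,0,0],[0,0,0]],"turn":[[0,0,0],[0,0,0],[0,0,0],[0,0,0],[0,0,0]],"grip":[0.8,0.5,0.3,0.3,0.3]}' 30
python3 -m creep '{"translation":[[0,0,0],[0,0,0],[0,0,0]],"turn":[[0,0,0],[0,0,0],[0,0,0]],"grip":[0.3,0.3,0.3]}' 30
```

```text
time_s: 4.75
tool_pos: [0.4725, -0.2223, 0.0103]
tool_rot: [179.9, 0.0, 83.7]
force: [1.2, -0.2, -0.1]
grip_width: 0.0698
grasp_force: 0.0
time_s: 5.38
tool_pos: [0.4718, -0.2219, 0.0095]
tool_rot: [180.0, 0.0, 83.7]
force: [0.7, -0.5, 0.2]
grip_width: 0.0396
grasp_force: 30.0
time_s: 5.75
tool_pos: [0.4718, -0.2219, 0.0094]
tool_rot: [180.0, 0.0, 83.7]
force: [0.3, -0.1, -0.1]
grip_width: 0.0398
grasp_force: 30.0
```

```bash
python3 -m creep '{"translation":[[0,0,-0.2],[0,0,-0.5],[0,0,-0.6],[0,0,-0.5],[0,0,-0.2]],"turn":[[0,0,0],[0,0,0],[0,0,0],[0,0,0.035],[0,0,0.0358]],"grip":[0.3,0.3,0.3,0.3,0.3]}'
python3 -m creep '{"translation":[[0.25,-0.05,0],[0.5,-0.11,0],[0.5,-0.11,0],[0.5,-0.11,0],[0.5,-0.11,0]],"turn":[[0,0,0],[0,0,0],[0,0,0],[0,0,0],[0,0,0]],"grip":[0.3,0.3,0.3,0.3,0.3]}'
python3 -m creep '{"translation":[[0.5,-0.11,0],[0.5,-0.11,0],[0.5,-0.11,0],[0.5,-0.11,0],[0.5,-0.11,0]],"turn":[[0,0,0],[0,0,0],[0,0,0],[0,0,0],[0,0,0]],"grip":[0.3,0.3,0.3,0.3,0.3]}'
python3 -m creep '{"translation":[[0.5,-0.11,0],[0.5,-0.11,0],[0.25,-0.06,0],[0.2,0,0],[0,0,0]],"turn":[[0,0,0],[0,0,0],[0,0,0],[0,0,0],[0,0,0]],"grip":[0.3,0.3,0.3,0.3,0.3]}'
python3 -m creep '{"translation":[[0,0,0],[0,0,0],[0,0,0]],"turn":[[0,0,0],[0,0,0],[0,0,0]],"grip":[0.3,0.3,0.3]}'
python3 - <<'E'
from h import *
import pickle
c={n:cam(n) for n in("wrist","scene","side")};pickle.dump(c,open("c3.pkl","wb"))
save(c["wrist"],"pics/w3.png",None,1.25)
o=env.get_obs();print(o["tool_pos"],o["tool_rot"],o["force"])
E
```

```text
time_s: 6.38
tool_pos: [0.4728, -0.2225, 0.1733]
tool_rot: [179.7, -0.0, 70.7]
force: [-0.9, 0.5, -1.8]
grip_width: 0.04
grasp_force: 30.0
time_s: 7.0
tool_pos: [0.4932, -0.0378, 0.1703]
tool_rot: [180.0, 0.0, 70.9]
force: [0.8, 0.5, -1.7]
grip_width: 0.0398
grasp_force: 30.0
time_s: 7.62
tool_pos: [0.517, 0.1654, 0.1702]
tool_rot: [180.0, 0.0, 70.9]
force: [0.8, 0.1, -2.0]
grip_width: 0.0397
grasp_force: 30.0
time_s: 8.25
tool_pos: [0.5341, 0.2813, 0.1693]
tool_rot: [180.0, 0.0, 70.9]
force: [0.0, -0.3, -2.7]
grip_width: 0.0395
grasp_force: 30.0
time_s: 8.62
tool_pos: [0.534, 0.2806, 0.1695]
tool_rot: [180.0, 0.0, 70.9]
force: [0.8, 0.2, -2.1]
grip_width: 0.0396
grasp_force: 30.0
[0.53388017 0.2811532  0.16944447] [1.79989313e+02 3.68147933e-03 7.09183712e+01] [ 0.19124     0.02055245 -1.99739223]
```

View pics/w3.png

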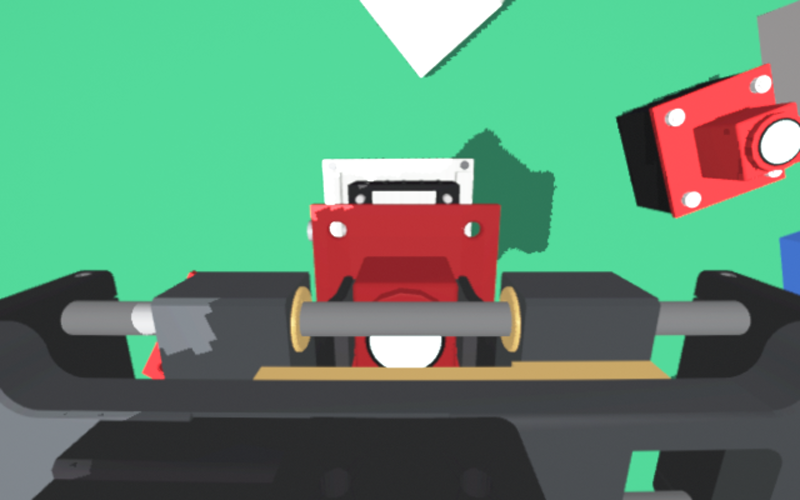

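The cover is held square, with its front holes at (338,229) and (472,229). The housing's far studs show beyond it at (361,199) and (447,198). I'll enlarge to measure the offset.

Run:
```python
from h import *
import pickle
c=pickle.load(open("c3.pkl","rb"))
save(c["wrist"],"pics/w3c.png",(245,120,405,200),5)
```

```text
(no output)
```

View pics/w3c.png

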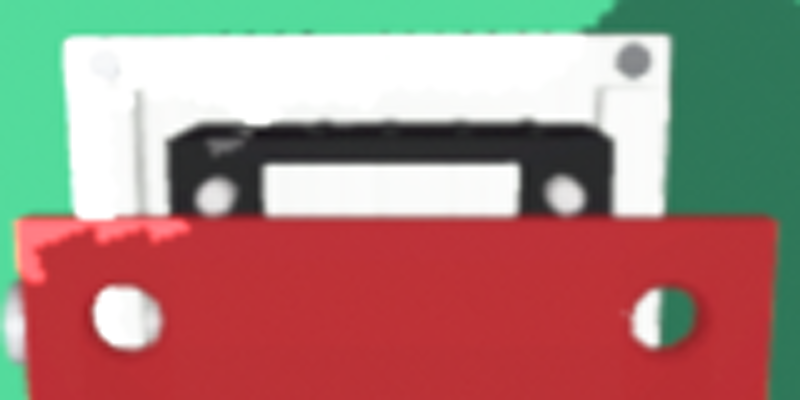

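Run:
```python
from h import *
import pickle
from scipy.spatial.transform import Rotation as Ro
c=pickle.load(open("c3.pkl","rb"))["wrist"]
f=lambda x,y,z:at_z(c,245+(x+.5)/5-.5,120+(y+.5)/5-.5,z)[:2]
h=np.array([f(127,317,.165),f(665,317,.165)]);s=np.array([f(216,195,.07),f(566,194,.07)])
t=np.array([.5339,.2812]);ps=np.radians(70.92);X=np.array([np.cos(ps),np.sin(ps)]);Y=np.array([np.sin(ps),-np.cos(ps)])
for n,a in(("h",h),("s",s)):
    print(n,a.round(4),np.hypot(*(a[1]-a[0])).round(4),"tool:",((a-t)@np.c_[X,Y]).round(4))
print("stud ctr from w1 in tool",(np.array([.5335,.2837])-t)@np.c_[X,Y])
```

```text
h [[0.5142 0.3215]
 [0.5738 0.3008]] 0.063 tool: [[ 0.0317 -0.0318]
 [ 0.0316  0.0312]]
s [[0.5144 0.3249]
 [0.5741 0.3043]] 0.0631 tool: [[ 0.0349 -0.0327]
 [ 0.035   0.0304]]
stud ctr from w1 in tool [ 0.0022319  -0.00119525]
```

```bash
python3 -m creep '{"translation":[[0.037,-0.011,0.3],[0,0,0.4],[0,0,0.25],[0,0,0.1],[0,0,0]],"turn":[[0,0,0],[0,0,0],[0,0,0],[0,0,0],[0,0,0]],"grip":[0.3,0.3,0.3,0.3,0.3]}'
python3 -m creep '{"translation":[[0,0,0],[0,0,0],[0,0,0]],"turn":[[0,0,0],[0,0,0],[0,0,0]],"grip":[0.3,0.3,0.3]}'
python3 - <<'E'
from h import *
c=cam("wrist")
o=env.get_obs();print(o["tool_pos"],o["tool_rot"],o["force"])
E
```

```text
time_s: 9.4
tool_pos: [0.5341, 0.2845, 0.0853]
tool_rot: [-180.0, 0.0, 70.9]
force: [0.4, -0.3, -1.8]
grip_width: 0.0397
grasp_force: 30.0
time_s: 9.78
tool_pos: [0.5343, 0.2847, 0.086]
tool_rot: [180.0, -0.0, 70.9]
force: [-0.0, 0.3, -2.1]
grip_width: 0.0394
grasp_force: 30.0
[0.53423284 0.28461642 0.08583546] [ 1.79962848e+02 -2.82066947e-02  7.09379133e+01] [ 0.02873     0.06145805 -1.7008933 ]
```

```bash
python3 -m creep '{"translation":[[0,0,0.015],[0,0,0.015],[0,0,0.0125],[0,0,0.0125],[0,0,0.0125]],"turn":[[0,0,0],[0,0,0],[0,0,0],[0,0,0],[0,0,0]],"grip":[0.3,0.3,0.3,0.3,0.3]}'
python3 -m creep '{"translation":[[0,0,0.0125],[0,0,0]],"turn":[[0,0,0],[0,0,0]],"grip":[0.3,0.3]}'
```

```text
time_s: 10.45
tool_pos: [0.534, 0.2845, 0.0798]
tool_rot: [180.0, 0.0, 70.9]
force: [-0.6, -0.1, -2.0]
grip_width: 0.0395
grasp_force: 30.0
time_s: 10.7
tool_pos: [0.5339, 0.2845, 0.0789]
tool_rot: [-180.0, 0.0, 70.9]
force: [0.3, 0.4, -1.5]
grip_width: 0.0401
grasp_force: 30.0
```

```bash
python3 -m creep '{"translation":[[0,0,0.01],[0,0,0]],"turn":[[0,0,0],[0,0,0]],"grip":[0.3,0.3]}'
python3 -m creep '{"translation":[[0,0,0.01],[0,0,0]],"turn":[[0,0,0],[0,0,0]],"grip":[0.3,0.3]}'
```

```text
time_s: 10.95
tool_pos: [0.534, 0.2845, 0.0781]
tool_rot: [-180.0, 0.0, 70.9]
force: [0.4, -0.3, -1.2]
grip_width: 0.0398
grasp_force: 30.0
time_s: 11.2
tool_pos: [0.5339, 0.2845, 0.0773]
tool_rot: [-180.0, 0.0, 70.9]
force: [0.6, 0.3, -1.8]
grip_width: 0.0397
grasp_force: 30.0
```

```bash
for i in 1 2; do python3 -m creep '{"translation":[[0,0,0.01],[0,0,0]],"turn":[[0,0,0],[0,0,0]],"grip":[0.3,0.3]}'; done
python3 - <<'E'
from h import *
import pickle
c=cam("wrist");pickle.dump(c,open("c4.pkl","wb"));save(c,"pics/w4.png",(200,120,450,300),3)
o=env.get_obs();print(o["force"],o["wrist_torque"])
E
```

```text
time_s: 11.45
tool_pos: [0.5339, 0.2845, 0.0764]
tool_rot: [-180.0, 0.0, 70.9]
force: [0.2, -0.6, -2.4]
grip_width: 0.0398
grasp_force: 30.0
time_s: 11.7
tool_pos: [0.5339, 0.2845, 0.0757]
tool_rot: [-180.0, 0.0, 70.9]
force: [0.1, 0.1, -2.1]
grip_width: 0.0397
grasp_force: 30.0
[-0.03818494  0.14516365 -1.8500879 ] [ 0.00243336  0.07226748 -0.0293488 ]
```

View pics/w4.png

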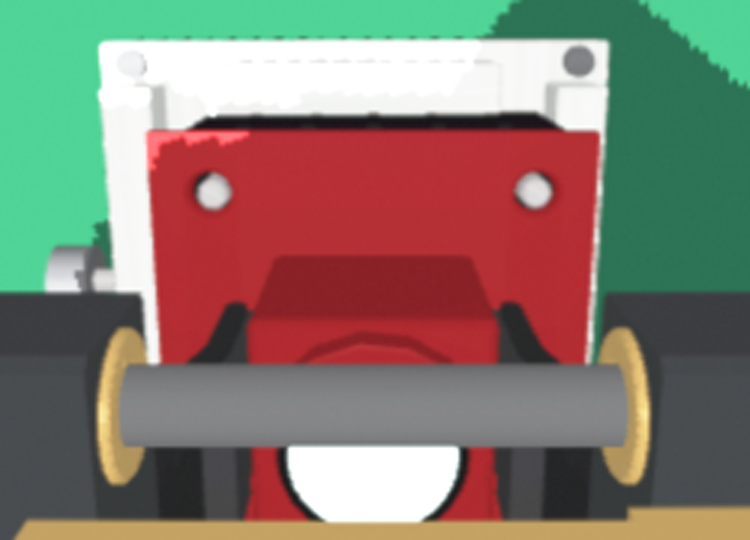

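Both visible studs, at crop (213,190) and (534,190), stand centred in the holes with no contact force, so the cover is over all the studs. I'll ease it down.

```bash
python3 -m creep '{"translation":[[0,0,0.01],[0,0,0.01],[0,0,0.01],[0,0,0.01],[0,0,0]],"turn":[[0,0,0],[0,0,0],[0,0,0],[0,0,0],[0,0,0]],"grip":[0.3,0.3,0.3,0.3,0.3]}'; python3 -m creep '{"translation":[[0,0,0.01],[0,0,0.01],[0,0,0]],"turn":[[0,0,0],[0,0,0],[0,0,0]],"grip":[0.3,0.3,0.3]}'
```

```text
time_s: 12.38
tool_pos: [0.5339, 0.2845, 0.0725]
tool_rot: [-180.0, 0.0, 70.9]
force: [0.0, 0.4, -1.4]
grip_width: 0.0399
grasp_force: 30.0
time_s: 12.75
tool_pos: [0.5339, 0.2845, 0.0709]
tool_rot: [-180.0, 0.0, 70.9]
force: [-0.7, 0.0, -2.0]
grip_width: 0.0401
grasp_force: 30.0
```

```bash
for i in 1 2 3; do python3 -m creep '{"translation":[[0,0,0.008],[0,0,0]],"turn":[[0,0,0],[0,0,0]],"grip":[0.3,0.3]}' | egrep 'pos|force: \['; done
```

```text
tool_pos: [0.534, 0.2845, 0.0703]
force: [-0.6, -0.6, -2.4]
tool_pos: [0.5339, 0.2845, 0.0696]
force: [0.2, 0.6, -1.3]
tool_pos: [0.534, 0.2845, 0.0694]
force: [-1.2, -1.3, 2.2]
```

Contact came at TCP z 0.0694, exactly the home height. One more light nudge, then release and retreat.

```bash
python3 -m creep '{"translation":[[0,0,0.006],[0,0,0]],"turn":[[0,0,0],[0,0,0]],"grip":[0.3,0.3]}'
python3 -m creep '{"translation":[[0,0,0],[0,0,0],[0,0,0],[0,0,0],[0,0,0]],"turn":[[0,0,0],[0,0,0],[0,0,0],[0,0,0],[0,0,0]],"grip":[0.5,0.6,0.7,0.7,0.7]}'
python3 -m creep '{"translation":[[0,0,-0.1],[0,0,-0.3],[0,0,-0.6],[0,0,-0.6],[0,0,-0.6]],"turn":[[0,0,0],[0,0,0],[0,0,0],[0,0,0],[0,0,0]],"grip":[0.7,0.7,0.7,0.7,0.7]}'
python3 -m creep '{"translation":[[-0.6,0,0],[0,0,0],[0,0,0]],"turn":[[0,0,0],[0,0,0],[0,0,0]],"grip":[0.7,0.7,0.7]}'
python3 - <<'E'
from h import *
c=cam("wrist");save(c,"pics/w5.png",(200,20,450,200),3)
P=cloud(c);F=c["frame"].astype(int)
m=(F[:,:,0]>120)&(F[:,:,1]<90)&(np.hypot(P[:,:,0]-.534,P[:,:,1]-.2845)<.065)
q=P[m];z=q[:,2];fl=q[(z>.055)&(z<.075)];
A=np.c_[fl[:,:2]-[.534,.2845],np.ones(len(fl))];print("flange z fit",np.linalg.lstsq(A,fl[:,2],rcond=None)[0].round(4),len(fl))
E
```

```text
time_s: 13.75
tool_pos: [0.5341, 0.2846, 0.0694]
tool_rot: [180.0, -0.0, 70.9]
force: [-1.8, -1.7, 4.9]
grip_width: 0.04
grasp_force: 30.0
time_s: 14.38
tool_pos: [0.534, 0.2845, 0.0685]
tool_rot: [180.0, 0.0, 70.9]
force: [-0.1, -0.5, -0.5]
grip_width: 0.0608
grasp_force: 0.0
time_s: 15.0
tool_pos: [0.5339, 0.2845, 0.2469]
tool_rot: [180.0, -0.0, 70.9]
force: [-0.1, 0.1, -0.1]
grip_width: 0.061
grasp_force: 0.0
time_s: 15.38
tool_pos: [0.5183, 0.2394, 0.245]
tool_rot: [180.0, -0.0, 70.9]
force: [0.4, 0.5, 0.8]
grip_width: 0.0609
grasp_force: 0.0
flange z fit [ 0.0012 -0.0007  0.0646] 2060
```

View pics/w5.png

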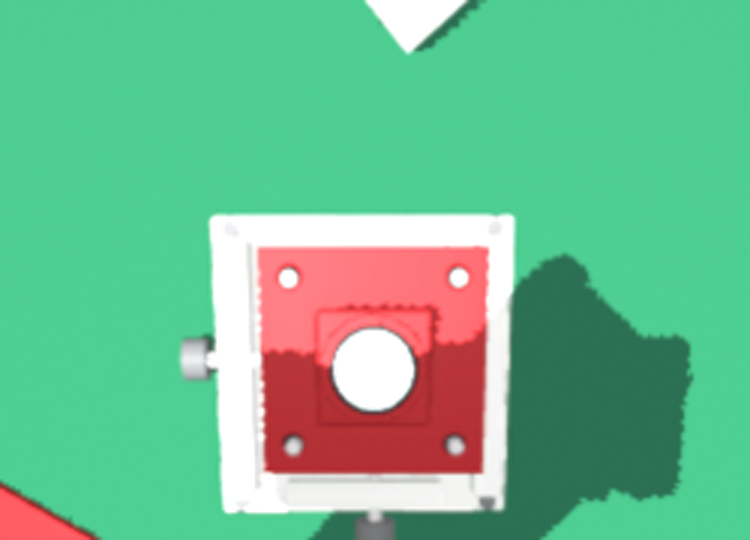

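The picture shows all four studs through the holes, at (288,278), (458,278), (455,445) and (293,445). The flange is flat, with its top at z 0.0646 against 0.065 expected. Handing in.

```bash
python3 -c "
from cell import env
print(env.sign_off())"
```

```text
the job is handed in; nothing more can be done
None
```

The small lens cover is on the housing, fully home and flat on the rim with all four studs through its holes; it dropped over the studs at the first try, so no sliding search was needed, and I let go, backed clear and handed the job in at about 15.5 s.

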